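Set a hand squeegee to its printing angle on a stencil

TASK

Take the squeegee that carries the dial angle gauge out of its rack by the wooden handle and stand it upright, its blade set down gently in the middle of the plain steel strip of the stencil, parallel to the slots and square in front of them, with the gauge end pointing away from the robot. Then rock it over towards the slots until the gauge's swinging needle settles on the white index mark, and finish there: still holding the handle, the blade pressed lightly on the steel and everything steady. Do not let go, and leave everything else where it is.

Things in the scene. Friction and masses are not known exactly. Their poses are not given: they have to be found in the camera images.
- squeegee: hand squeegee with a dial angle gauge on one end, 0.35 to 0.6 kg, hanging upright by its ink guard in either notch of the rack, gauge end away from the robot. Origin: middle of the blade's lower edge; x along the blade to the gauge, z up to the handle. Blade 150 x 8 mm; holder 150 x 14 mm from z = 24 to 66 mm; ink guard 150 x 36 mm on it, top at z = 70 mm; overall height 130 mm
- handle_grip (a point): middle of the gauge squeegee's wooden handle bar, at squeegee x = 18, z = 117.5 mm: grip here across the 24 mm (squeegee y). The bar is 110 (x) x 24 x 25 mm, free space 35 mm high under it between two round posts 80 mm apart
- blade_edge (a point): middle of the blade's rounded lower edge, on the axis of the 4 mm edge radius (squeegee z = 4 mm): 4 mm above the steel when the blade touches, at any lean. The blade floats on springs, 8 mm of travel up into the holder: it gives from 2.4 N on, then 1.2 N per mm
- needle (a joint): angle of the needle from the squeegee's own z axis in rad, positive from +z towards squeegee -y. Weighted, it swings freely and comes to rest straight up in about 1 s, so it reads +a when the squeegee leans by a with its handle towards squeegee +y
- bezel (a joint): angle of the white index mark in rad, measured like the needle: 0.2 to 0.6, stays as set. A lean of this angle with the handle towards squeegee +y (over the slots) brings the needle on the mark
- needle_tip (a point): tip of the black needle, 35 mm from the dial's centre; the point's z axis points along the needle
- mark (a point): inner end of the white index mark on the gauge's black ring, 40 mm from the dial's centre; the point's z axis points from the dial's centre through the mark
- stencil: stencil on its printing bed, fixed, level. Origin: on the bench under the steel's centre; x along the slots away from the robot (yaw up to 0.2 rad), y to the robot's left. Steel face at z = 18 mm in a frame with rails 25 mm wide, top z = 43 mm, inside 290 x 290 mm. Eight dark slots 120 mm long lie along x from y = -20 to +92 mm. Two black clamps, 78 mm high, on the left rail
- strip_middle (a point): middle of the plain strip, on the steel: stencil x = 0, y = -88, z = 18 mm. The plain strip is the steel between the right-hand rail (y = -145 mm) and the first slot (y = -22 mm)
- rack: grey sheet-metal rack fixed to the bench, 170 (x) x 200 (y) x 80 mm. Origin: centre of its underside. Plates at x = -58 and +58 mm, each with notches 20 mm wide at y = -50 and +50 mm, open to the top; squeegees hang in them by the ink guard, blade edge 15 mm above the bench, and come out straight up
- spare_squeegee: the same squeegee without a gauge, hanging in the other notch of the rack; stays there
- jar_a: closed ink jar, 68 mm across, 75 mm high; origin centre of its underside; bystander
- jar_b: closed ink jar, 60 mm across, 62 mm high; origin centre of its underside; bystander
- ink_knife: ink spatula lying on the bench; bystander
- tape_roll: roll of tape lying flat, 90 mm across, 19 mm high; bystander
- hex_driver: screwdriver lying on the bench; bystander
- loupe: magnifying loupe standing on the bench, 46 mm across, 42 mm high; bystander
- dial (a point): centre of the gauge's white dial, which faces squeegee +x; at squeegee x = 95, z = 78 mm. The gauge is 92 mm across (index tab 106) and fills x = 75 to 106 mm

How it is judged:
By the outcome, as a careful person would: the job done as asked, in the order asked, and still so for the second after the job is handed in, while the arm keeps its last pose, push and grip.
It also fails if it takes over 45 s, if anything falls off the work surface, if the arm or the gripper's body presses on something with over 40 N, if the wrist force passes 120 N, or if a joint passes its speed limit or range.

ROBOT

A 6-joint arm with a two-finger parallel gripper is mounted at the origin on the work surface. World frame = base frame: x ahead of the robot, y to its left, z up, the work surface at z = 0. Lengths are in m, angles in rad, forces in N, time in s.
With the tool pointing down it reaches from about 0.375 to 0.9 m from the base axis. Payload 3.1 kg.
Tool frame: the origin (TCP) lies on the centre line of the jaws, within the pads' length; the fingertips stand robot.nose_length ahead of it and the grasp point (between the pads) lies 6 mm ahead of it (robot.nose_length is the distance from the TCP to the fingertips, in m); z points along the fingers, y is the line along which they close (so a half turn about z gives the same grasp; the last joint's range is limited). The gripper opens to 87 mm and grips with 3 to 60 N. Pads are 19 mm wide; open, the fingers measure 117 mm over their backs; the gripper's body (75 mm by 190 mm) begins 51 mm behind the grasp point.
Start: joints at [1.139, 0.527, 1.433, -0, 1.181, -0.178], TCP at [0.156, 0.605, 0.248] pointing down, gripper open.
Joint ranges: [-3.08, 3.08], [-0.75, 2.2], [0.22, 2.44], [-1.43, 4.57], [0, 2.65], [-2.85, 2.85]. Speed limits (rad/s): [2.79, 2.79, 3.14, 3.14, 3.14, 3.14].

INTERFACE

Orientations are given as a unit quaternion [x, y, z, w].
In Python, from rig import robot gives the robot as it stands.
- The arm moves only by the shell command python3 -m crank 'ROWS' [FORCE]. ROWS is JSON, one flat list of numbers, 7 for each row, row after row: the shift along the tool's x, y, z in mm, then the turn, a rotation vector about the tool's x, y, z in degrees, then the closure in counts, from 0 (fully open) to 255 (shut). In form: [x, y, z, ax, ay, az, fingers, x, y, z, ax, ay, az, fingers, ...]. A call has exactly 5 rows; each row is the pose to reach, as a shift and turn from the pose commanded when the call began, along the tool's axes at that moment; what a row does not reach only later rows make up. A row lasts 1/12 s, in which the tool goes at most 41.7 mm and 7.16 degrees, less where a joint would pass 70% of its speed; a pose out of reach is approached as far as the arm can. A call with a gripper value outside its range is refused whole. The fingers move at their own pace and stop on an object; FORCE is the grip in N (left out, the last holds). Time passes only in rows, so rows that repeat a pose let the fingers close, or fill a call up. It gives the time, the measured TCP pose, the force, the opening and the grip force at its end, in the units of the state.
- robot.get_obs(): the state, without advancing time (a new reading comes with each control period).
- robot.camera(name): name is "scene" or "top" or "wrist"; returns a dict with "pixels" (420x560x3 uint8, red, green, blue), "intrinsics" (3x3 intrinsics, pixels), "extrinsics" (4x4, takes a point from camera to world coordinates); the wrist camera has in their place "mount" (4x4, takes a point from camera to tool coordinates, whose origin is the TCP and whose axes are the flange's). Camera axes: x right, y down, z forward; pixel columns grow to the right and rows downward; lengths in m; the calibration is good to about 2 mm. A picture is of the moment at which its call begins: read the wrist's pose just before it. There is no depth.
- robot.hand_in(): hands the job in; it is judged then, once.
The state is a dict: "time": time; "q": joint angles; "joint_velocities": joint speeds; "joint_torque": joint torques, N m; "position": TCP position; "tool_rot": TCP orientation; "ft_force": force on the tool from outside, world axes, zero at the start; "moment": the same for the moment, N m; "grip_width": finger opening in m; "grip_force": force on a finger pad.
Only numpy, scipy, OpenCV 4.12 (cv2) and the standard library are available. Lean on these libraries where they do the work, as an engineer would, in place of code of your own. Each camera call takes 0.05 s, during which the arm holds its last target. There are 200 camera calls.

## Working session

There is one attempt and no reset: what is moved stays moved. The work goes in short steps, Python scripts to look and compute and a shell command to move; the robot and the scene stay as the last step left them, time stands still between calls to the robot, and variables do not carry over. Pictures are saved under pics/ and viewed, at most 10 in all, crops included, and the job is handed in when it is done.

```bash
mkdir -p pics; python3 - <<'E'
from rig import robot
import cv2
print(robot.nose_length, robot.get_obs())
for n in("scene","top"):
    c=robot.camera(n); cv2.imwrite(f"pics/{n}0.png",c["pixels"][:,:,::-1]); print(n,c["intrinsics"],c["extrinsics"])
c=robot.camera("wrist"); print(c["mount"],c["intrinsics"])
E
```

```text
0.025 {'time': 0.0, 'q': array([ 1.13949468e+00,  5.28438008e-01,  1.43390208e+00, -5.21622479e-05,
        1.18143318e+00, -1.78499738e-01]), 'joint_velocities': array([ 0.00113907,  0.00085025,  0.00066633,  0.00052742,  0.00135833,
       -0.00130837]), 'joint_torque': array([-4.05590499e-04, -4.40044641e+01, -1.76587307e+01,  6.31407439e-02,
        5.83623501e-02, -1.68936181e-04]), 'position': array([0.15601425, 0.60449975, 0.24658897]), 'tool_rot': array([ 1.26054713e-01,  9.92022691e-01, -1.04725850e-03, -3.04302631e-04]), 'ft_force': array([-0.03012537,  0.37691924,  0.02843829]), 'moment': array([-0.07419366,  0.02564859, -0.00796894]), 'grip_force': 0.0, 'grip_width': 0.08715499072525731}
scene [[521.92754142   0.         288.51210813]
 [  0.         521.92754142 214.06127946]
 [  0.           0.           1.        ]] [[ 0.85070668  0.32528841 -0.41289901  0.98435482]
 [ 0.52538652 -0.50177251  0.68716327 -0.91665697]
 [ 0.01634487 -0.80150595 -0.59776337  0.80104623]
 [ 0.          0.          0.          1.        ]]
top [[474.06689219   0.         279.13040606]
 [  0.         474.06689219 208.51207461]
 [  0.           0.           1.        ]] [[-0.01571042 -0.99119878  0.13144639  0.36528196]
 [-0.99981676  0.01413509 -0.01290909 -0.13574768]
 [ 0.01093747 -0.13162512 -0.99123922  1.26738013]
 [ 0.          0.          0.          1.        ]]
[[-8.32841721e-04 -9.54393647e-01 -2.98549950e-01  8.22731093e-02]
 [ 9.99999615e-01 -8.77598081e-04  1.58520650e-05  9.31973956e-04]
 [-2.77135974e-04 -2.98549822e-01  9.54394010e-01 -1.37829434e-01]
 [ 0.00000000e+00  0.00000000e+00  0.00000000e+00  1.00000000e+00]] [[310.66111997   0.         280.77106845]
 [  0.         310.66111997 211.47176755]
 [  0.           0.           1.        ]]
```

View pics/top0.png

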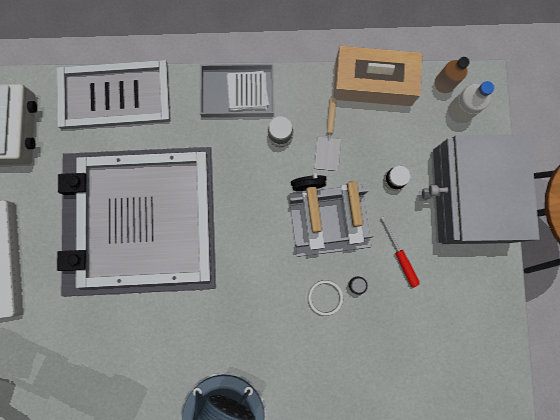

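View pics/scene0.png

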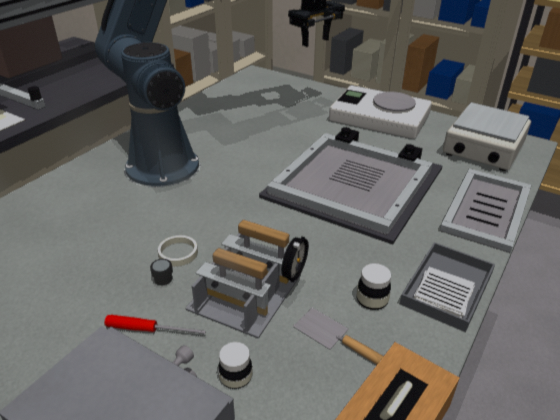

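The top view shows the gauge squeegee in the left notch, with its handle at about (314,209) and the gauge at (308,183). The slots are around (131,220). The scene view shows the dial facing partly toward that camera at (296,258).

```bash
cat > h.py <<'E'
import numpy as np, cv2
from rig import robot
from scipy.spatial.transform import Rotation as R
def grab(n):
    o=robot.get_obs(); c=robot.camera(n); T=c.get("extrinsics")
    if T is None:
        W=np.eye(4); W[:3,:3]=R.from_quat(o["tool_rot"]).as_matrix(); W[:3,3]=o["position"]; T=W@c["mount"]
    return c["pixels"],c["intrinsics"],T
def ray(uv,K,T):
    d=T[:3,:3]@np.linalg.solve(K,[uv[0],uv[1],1]); return T[:3,3],d
def plane(uv,K,T,z):
    o,d=ray(uv,K,T); return o+d*(z-o[2])/d[2]
def wood(px):
    h=cv2.cvtColor(px,cv2.COLOR_RGB2HSV); return cv2.inRange(h,(8,90,80),(25,255,255))
def blobs(m,lo,hi):
    cs,_=cv2.findContours(m,cv2.RETR_EXTERNAL,cv2.CHAIN_APPROX_NONE)
    return [c for c in cs if lo<cv2.contourArea(c)<hi]
E
python3 - <<'E'
from h import *
px,K,T=grab("top")
for c in blobs(wood(px),150,900):
    r=cv2.minAreaRect(c); b=cv2.boxPoints(r); w=np.array([plane(p,K,T,.145) for p in b])
    print("wood",np.round(r[0]),w.mean(0).round(4),[np.linalg.norm(w[i]-w[i-1]).round(3) for i in(0,1)],np.round(w,3)[:,:2].tolist())
g=cv2.cvtColor(px,cv2.COLOR_RGB2GRAY); roi=np.zeros_like(g); roi[185:255,98:165]=255
m=cv2.inRange(g,0,90)&roi
P=[]
for c in blobs(m,30,400):
    r=cv2.minAreaRect(c); w=plane(r[0],K,T,.018); v=cv2.fitLine(c,cv2.DIST_L2,0,.01,.01).ravel()[:2]
    a=plane(r[0],K,T,.018)-plane(np.array(r[0])-v*10,K,T,.018); print(np.round(r[0],1),np.round(r[1],1),w.round(4),(np.arctan(a[1]/a[0])).round(3)); P.append(w)
E
```

```text
wood [314. 209.] [ 0.5124 -0.2326  0.145 ] [np.float64(0.108), np.float64(0.024)] [[0.565, -0.215], [0.567, -0.239], [0.46, -0.25], [0.457, -0.226]]
wood [355. 203.] [ 0.5247 -0.3318  0.145 ] [np.float64(0.108), np.float64(0.024)] [[0.577, -0.314], [0.58, -0.337], [0.473, -0.349], [0.47, -0.326]]
wood [554. 202.] [ 0.5214 -0.8114  0.145 ] [np.float64(0.171), np.float64(0.027)] [[0.607, -0.806], [0.606, -0.833], [0.436, -0.817], [0.436, -0.79]]
wood [455.  71.] [ 0.8544 -0.5948  0.145 ] [np.float64(0.053), np.float64(0.05)] [[0.855, -0.559], [0.892, -0.593], [0.854, -0.631], [0.817, -0.597]]
```

```bash
cat >> h.py <<'E'
def go(p,yaw,lean=0,frame=None):
    """print shift(mm)/turn(deg) in tool axes; yaw=squeegee x dir (tool x opposite); lean about squeegee +x: handle to +y is negative rotation"""
    o=robot.get_obs(); A=R.from_quat(o["tool_rot"])
    S=R.from_euler('z',yaw)*R.from_rotvec([-lean,0,0])
    B=S*R.from_matrix(np.diag([-1.,1,-1]))
    print("shift",(A.inv().apply(np.array(p)-o["position"])*1000).round(1),"turn",np.degrees((A.inv()*B).as_rotvec()).round(2))
E
python3 - <<'E'
from h import *
px,K,T=grab("top")
g=cv2.cvtColor(px,cv2.COLOR_RGB2GRAY); print(g[220,100:165])
roi=np.zeros_like(g); roi[185:255,98:165]=255
bh=cv2.morphologyEx(g,cv2.MORPH_BLACKHAT,np.ones((1,7)))
m=cv2.inRange(bh,35,255)&roi
for c in blobs(m,10,400):
    r=cv2.boundingRect(c); v=cv2.fitLine(c,cv2.DIST_L2,0,.01,.01).ravel()
    a=plane(v[2:]+10*v[:2],K,T,.018)-plane(v[2:]-v[:2]*10,K,T,.018); print(r,plane(v[2:],K,T,.018).round(4),(np.arctan(a[1]/a[0])).round(3))
# bright inner frame
go([.42,.25,.28],.118); go([.512,-.233,.25],.118)
E
```

```text
[153 153 153 152 152 152 152 156 136  46 110 157 153 155 135  39 104 156
 152 154 140  71 100 155 152 152 137  70  99 154 150 151 138  73  77 134
 152 150 144  98  74 138 152 151 145 103  67 133 154 155 148 104  46 117
 157 152 152 151 151 149 151 150 150 150 150]
(127, 198, 2, 45) [0.5061 0.2489 0.018 ] 0.026
(121, 198, 2, 45) [0.5063 0.2647 0.018 ] 0.028
(115, 198, 2, 46) [0.5052 0.2804 0.018 ] 0.03
(109, 198, 2, 46) [0.5048 0.2962 0.018 ] 0.032
(145, 197, 3, 45) [0.508  0.2011 0.018 ] 0.038
(139, 197, 3, 45) [0.5089 0.2173 0.018 ] 0.027
(133, 197, 2, 46) [0.5078 0.2331 0.018 ] 0.025
(151, 196, 3, 46) [0.5085 0.1849 0.018 ] 0.045
shift [-344.2 -277.6  -32.7] turn [-5.000e-02 -2.000e-02 -2.124e+01]
shift [-554.1 -722.3   -2.3] turn [-5.000e-02 -2.000e-02 -2.124e+01]
```

```bash
python3 -m crank '[-30,-25,-3,0,0,0,0,-62,-50,-6,0,0,0,0,-94,-76,-9,0,0,0,0,-126,-102,-12,0,0,0,0,-158,-128,-15,0,0,0,0]' >/dev/null; python3 -m crank '[-32,-26,-3,0,0,-4,0,-64,-52,-6,0,0,-8,0,-96,-78,-9,0,0,-12,0,-128,-104,-12,0,0,-16,0,-160,-130,-15,0,0,-21.2,0]'; python3 -c "
from h import *
go([.512,-.233,.25],.118)"
```

```text
time: 1.08
position: [0.4004, 0.274, 0.2779]
tool_rot: [-0.061, 0.998, 0.0, 0.0]
ft_force: [0.3, 1.1, -0.1]
grip_width: 0.087
grip_force: 0.0
shift [ -49.5 -516.8   27.8] turn [0.01 0.01 0.18]
```

```bash
python3 - <<'E'
from h import *
px,K,T=grab("wrist"); cv2.imwrite("pics/w1.png",px[:,:,::-1]); np.savez("w1.npz",px=px,K=K,T=T)
E
python3 -m crank '[-3,-38,2,0,0,0,0,-6,-76,4,0,0,0,0,-9,-114,6,0,0,0,0,-12,-152,8,0,0,0,0,-16,-190,10,0,0,0,0]'>/dev/null;python3 -m crank '[-3,-38,2,0,0,0,0,-6,-76,4,0,0,0,0,-9,-114,6,0,0,0,0,-12,-152,8,0,0,0,0,-16,-190,10,0,0,0,0]'>/dev/null; python3 -m crank '[-5,-35,2,0,0,0,0,-10,-70,4,0,0,0,0,-14,-105,6,0,0,0,0,-18,-137,8,0,0,0,0,-18,-137,8,0,0,0,0]'; python3 -c "
from h import *
go([.512,-.233,.25],.118)
px,K,T=grab('wrist'); cv2.imwrite('pics/w2.png',px[:,:,::-1]); np.savez('w2.npz',px=px,K=K,T=T)
a=np.load('w1.npz')['px']; cv2.imwrite('pics/c.png',cv2.resize(np.hstack([a,px])[:,:,::-1],(800,300)))"
```

```text
time: 2.38
position: [0.5119, -0.2382, 0.2494]
tool_rot: [-0.056, 0.998, -0.003, 0.002]
ft_force: [0.4, -0.9, 0.8]
grip_width: 0.0871
grip_force: 0.0
shift [-0.7  5.2 -0.7] turn [-0.3   0.17 -0.32]
```

View pics/c.png

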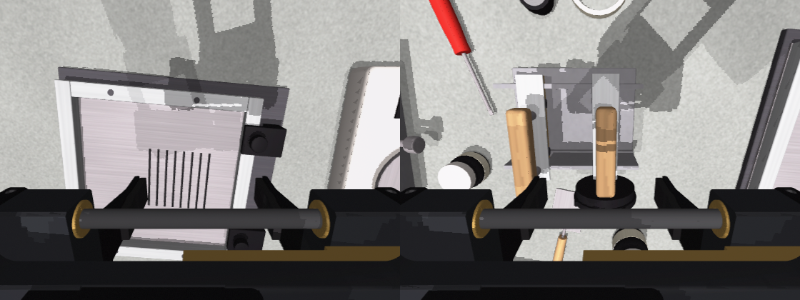

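Left panel (wrist over the stencil): the eight slots are at crop (150–210, 150–208). Right panel: the gauge handle sits centred between the jaws at crop (606,150), with the gauge ring below it at (605,190).

```bash
python3 - <<'E'
from h import *
d=np.load("w2.npz"); px,K,T=d["px"],d["K"],d["T"]
m=wood(px)|cv2.inRange(cv2.cvtColor(px,cv2.COLOR_RGB2HSV),(5,70,40),(25,255,255)); m[:, :250]=0; m[:,330:]=0; m[285:]=0
m=cv2.morphologyEx(m,cv2.MORPH_CLOSE,np.ones((9,9)))
ys=range(165,265,4); L=[];Rr=[]
for y in ys:
    x=np.where(m[y])[0]
    if len(x): L.append(plane((x.min()-.5,y),K,T,.145)); Rr.append(plane((x.max()+.5,y),K,T,.145))
L=np.array(L);Rr=np.array(Rr); C=(L+Rr)/2
print("width",np.linalg.norm(L-Rr,axis=1).round(4)); 
for q in(L,Rr,C): s=np.polyfit(q[:,0],q[:,1],1); print(s[0].round(4),np.polyval(s,.512).round(4))
yy=np.where(m.any(1))[0]; print("rows",yy.min(),yy.max(),plane((287,yy.min()),K,T,.145),plane((287,yy.max()),K,T,.145))
d=np.load("w1.npz"); px,K,T=d["px"],d["K"],d["T"]
g=cv2.cvtColor(px,cv2.COLOR_RGB2GRAY); bh=cv2.morphologyEx(g,cv2.MORPH_BLACKHAT,np.ones((1,9)))
m=cv2.inRange(bh,40,255); r=np.zeros_like(m); r[200:262,195:305]=255
for c in blobs(m&r,30,600):
    v=cv2.fitLine(c,cv2.DIST_L2,0,.01,.01).ravel(); e=c[c[:,0,1].argmin()][0] if 1 else 0
    e=(c[:,0][c[:,0,1]==c[:,0,1].min()].mean(0)); p=plane(e,K,T,.018); q=plane(v[2:],K,T,.018); print(e,p.round(4),q.round(4),((p-q)[1]/(p-q)[0]).round(3))
E
```

```text
width [0.0234 0.0227 0.0228 0.0229 0.0222 0.0223 0.0224 0.0224 0.0225 0.0226
 0.0227 0.022  0.0221 0.0222 0.0223 0.0224 0.0224 0.0225 0.0226 0.0227
 0.0228 0.0229 0.0239 0.024  0.0241]
0.1065 -0.2434
0.1166 -0.2205
0.1115 -0.2319
rows 149 276 [ 0.45554185 -0.23947752  0.145     ] [ 0.56425891 -0.22663948  0.145     ]
[292.5 215. ] [0.4456 0.2963 0.018 ] [0.4786 0.2978 0.018 ] 0.046
[281. 214.] [0.446  0.2807 0.018 ] [0.4805 0.2819 0.018 ] 0.032
[269. 213.] [0.4466 0.2646 0.018 ] [0.4814 0.2658 0.018 ] 0.035
[257. 212.] [0.4471 0.2484 0.018 ] [0.4829 0.2498 0.018 ] 0.037
[245.5 211. ] [0.4476 0.233  0.018 ] [0.4837 0.2338 0.018 ] 0.023
[233.5 210. ] [0.4481 0.2169 0.018 ] [0.4846 0.2178 0.018 ] 0.024
[221. 208.] [0.4473 0.2001 0.018 ] [0.4861 0.2019 0.018 ] 0.045
[209.5 208. ] [0.4491 0.1849 0.018 ] [0.4869 0.1859 0.018 ] 0.027
```

```bash
python3 -m crank '[0,1,0,0,0,0,30,0,1,20,0,0,0,30,0,1,30,0,0,0,30,0,1,40,0,0,0,30,0,1,40,0,0,0,30]' 40; python3 -c "
from h import *
go([.511,-.232,.1385],.115)"
```

```text
time: 2.85
position: [0.5082, -0.2287, 0.2075]
tool_rot: [-0.059, 0.998, 0.002, -0.002]
ft_force: [-0.1, -0.1, -0.8]
grip_width: 0.0772
grip_force: 0.0
shift [-2.7 -3.9 68.9] turn [ 0.21 -0.22  0.2 ]
```

```bash
python3 -m crank '[0,-2,10,0,0,0,30,-1,-2,20,0,0,0,30,-1,-2,25,0,0,0,30,-1,-2,25,0,0,0,30,-1,-2,25,0,0,0,30]' ; python3 -c "
from h import *
go([.511,-.232,.1385],.115)"; python3 -m crank '[0,0,0,0,0,0,30,0,0,0,0,0,0,30,0,0,0,0,0,0,30,0,0,0,0,0,0,30,0,0,0,0,0,0,30]' ; python3 -c "
from h import *
go([.511,-.232,.1385],.115)"
```

```text
time: 3.27
position: [0.5107, -0.2326, 0.1842]
tool_rot: [-0.059, 0.998, 0.0, -0.0]
ft_force: [0.1, -1.3, 0.7]
grip_width: 0.0769
grip_force: 0.0
shift [-0.4  0.6 45.7] turn [ 0.03 -0.04  0.12]
time: 3.68
position: [0.511, -0.2328, 0.1848]
tool_rot: [-0.059, 0.998, -0.0, 0.0]
ft_force: [0.0, -0.1, -0.9]
grip_width: 0.0768
grip_force: 0.0
shift [-0.1  0.8 46.3] turn [-0.02  0.02  0.12]
```

```bash
python3 -m crank '[0,1,12,0,0,0.1,30,0,1,24,0,0,0.1,30,0,1,36,0,0,0.1,30,0,1,46,0,0,0.1,30,0,1,46,0,0,0.1,30]' 40;  python3 -m crank '[0,0,0,0,0,0,30,0,0,0,0,0,0,255,0,0,0,0,0,0,255,0,0,0,0,0,0,255,0,0,0,0,0,0,255]';python3 -m crank '[0,0,0,0,0,0,255,0,0,0,0,0,0,255,0,0,0,0,0,0,255,0,0,0,0,0,0,255,0,0,0,0,0,0,255]'
```

```text
time: 4.1
position: [0.5097, -0.231, 0.1367]
tool_rot: [-0.058, 0.998, 0.001, -0.002]
ft_force: [0.8, 0.5, -1.0]
grip_width: 0.0769
grip_force: 0.0
time: 4.52
position: [0.511, -0.2319, 0.1391]
tool_rot: [-0.058, 0.998, -0.0, 0.0]
ft_force: [0.4, -0.3, 0.3]
grip_width: 0.0578
grip_force: 0.0
time: 4.93
position: [0.5109, -0.232, 0.1386]
tool_rot: [-0.058, 0.998, -0.0, 0.0]
ft_force: [-0.1, -3.2, 2.0]
grip_width: 0.0249
grip_force: 1.4
```

```bash
python3 -m crank '[0,0,0,0,0,0,255,0,0,0,0,0,0,255,0,0,0,0,0,0,255,0,0,0,0,0,0,255,0,0,-2,0,0,0,255]';python3 -m crank '[0,0,-6,0,0,0,255,0,0,-14,0,0,0,255,0,0,-24,0,0,0,255,0,0,-36,0,0,0,255,0,0,-48,0,0,0,255]';python3 -m crank '[0,0,-15,0,0,0,255,0,0,-30,0,0,0,255,0,0,-45,0,0,0,255,0,0,-58,0,0,0,255,0,0,-66,0,0,0,255]'
```

```text
time: 5.35
position: [0.5102, -0.2312, 0.1399]
tool_rot: [-0.057, 0.998, 0.001, -0.001]
ft_force: [-0.1, 0.6, -4.0]
grip_width: 0.0236
grip_force: 39.9
time: 5.77
position: [0.5106, -0.2314, 0.1896]
tool_rot: [-0.058, 0.998, 0.0, -0.0]
ft_force: [0.5, -0.2, -4.5]
grip_width: 0.0236
grip_force: 39.9
time: 6.18
position: [0.5111, -0.2318, 0.2569]
tool_rot: [-0.058, 0.998, -0.001, 0.001]
ft_force: [-0.4, -0.7, -4.0]
grip_width: 0.0238
grip_force: 39.9
```

```bash
python3 -m crank '[0,0,-20,0,0,0,255,0,0,-45,0,0,0,255,0,0,-70,0,0,0,255,0,0,-95,0,0,0,255,0,0,-115,0,0,0,255]'; python3 -c "
from h import *
go([.6,-.47,.38],-.6)"
```

```text
time: 6.6
position: [0.5106, -0.2314, 0.3718]
tool_rot: [-0.058, 0.998, -0.0, 0.001]
ft_force: [0.2, -0.6, -3.5]
grip_width: 0.0236
grip_force: 39.9
shift [ -61.3 -247.3   -7.9] turn [-2.0e-02  8.0e-02  4.1e+01]
```

```bash
python3 -m crank '[-5,-22,-1,0,0,3,255,-11,-46,-2,0,0,7,255,-18,-72,-3,0,0,11,255,-25,-98,-4,0,0,16,255,-31,-125,-4,0,0,21,255]'; python3 -c "
from h import *
go([.6,-.47,.38],-.6)"
```

```text
time: 7.02
position: [0.556, -0.3525, 0.3739]
tool_rot: [0.127, 0.992, 0.0, -0.0]
ft_force: [0.1, -1.0, -3.5]
grip_width: 0.0236
grip_force: 39.9
shift [ -72.1 -102.6   -6.2] turn [ 0.04 -0.03 19.79]
```

```bash
python3 -m crank '[-17,-24,-1,0,0,5,255,-34,-48,-3,0,0,10,255,-50,-72,-4,0,0,14,255,-62,-90,-5,0,0,17,255,-70,-100,-6,0,0,19,255]';python3 -m crank '[0,0,0,0,0,0,255,0,0,0,0,0,0,255,0,0,0,0,0,0,255,0,0,0,0,0,0,255,0,0,0,0,0,0,255]';python3 -m crank '[0,0,0,0,0,0,255,0,0,0,0,0,0,255,0,0,0,0,0,0,255,0,0,0,0,0,0,255,0,0,0,0,0,0,255]'; python3 - <<'E'
from h import *
o=robot.get_obs()
px,K,T=grab("scene"); np.savez("s1.npz",px=px,K=K,T=T,p=o["position"],q=o["tool_rot"])
A=R.from_quat(o["tool_rot"])
# dial in tool axes: squeegee x=-tool x; grip at sq (18,117.5); grasp point 6mm ahead of TCP
p=o["position"]+A.apply([-.077,0,.006+.0395]); pc=np.linalg.inv(T)@np.r_[p,1]; uv=(K@pc[:3])[:2]/pc[2]; print(p,uv,pc[2])
u,v=uv.astype(int); c=px[max(v-60,0):v+60,max(u-60,0):u+60,::-1]; cv2.imwrite("pics/s1.png",cv2.resize(c,(600,600),interpolation=cv2.INTER_CUBIC)); print(c.shape)
E
```

```text
time: 7.43
position: [0.5985, -0.4691, 0.3783]
tool_rot: [0.289, 0.957, -0.0, -0.001]
ft_force: [0.3, -1.0, -4.0]
grip_width: 0.0236
grip_force: 39.9
time: 7.85
position: [0.5988, -0.4653, 0.38]
tool_rot: [0.287, 0.958, 0.0, -0.0]
ft_force: [0.1, 0.2, -3.3]
grip_width: 0.0235
grip_force: 39.9
time: 8.27
position: [0.5989, -0.4665, 0.3796]
tool_rot: [0.287, 0.958, -0.0, 0.0]
ft_force: [-0.1, 0.2, -4.3]
grip_width: 0.0237
grip_force: 39.9
[ 0.66321745 -0.50884566  0.33410428] [238.3015115  263.21492794] 0.691951051776552
(120, 120, 3)
```

View pics/s1.png

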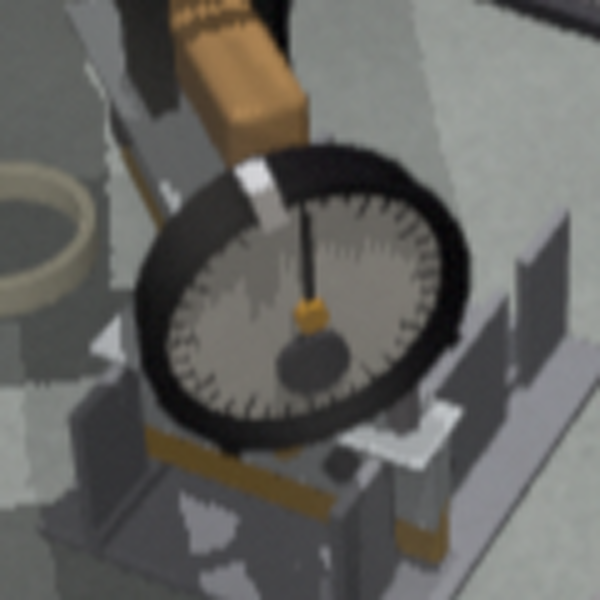

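The dial is sharp in this crop. The needle points straight up, from (310,305) to (304,205). The white mark is left of it, on the squeegee −y side; its front strip runs from about (261,193) to (275,228).

```bash
python3 - <<'E'
from h import *
d=np.load("s1.npz"); px,K,T,p,q=[d[k] for k in("px","K","T","p","q")]
A=R.from_quat(q); B=A*R.from_matrix(np.diag([-1.,1,-1]))  # squeegee axes
org=p+A.apply([0,0,.006])-B.apply([.018,0,.1175])
g=cv2.cvtColor(px,cv2.COLOR_RGB2GRAY)
print(g[233:253,224:246])
def on(uv,x):
    o,r=ray(uv,K,T); o=B.inv().apply(o-org); r=B.inv().apply(r); return (o+r*(x-o[0])/r[0])*1000
for x in(.095,.1,.106):
    print(x)
    for n,c in dict(tip=(304,205),hub=(311,314),m_in_l=(262,231),m_in_r=(288,222),m_out_l=(245,195),m_out_r=(277,188),faceL=(168,345),faceR=(440,270),faceT=(335,195),faceB=(285,418),outL=(140,320),outR=(468,270),outB=(240,450)).items():
        s=on((178+(c[0]-2)/5,203+(c[1]-2)/5),x); y,z=s[1],s[2]-78; print(n,round(y,1),round(z,1),"r",round(np.hypot(y,z),1),"ang",round(np.arctan2(-y,z),3))
E
```

```text
[[ 76  80  79  79  81  74  71  60  48  44  37  31  29  29  28  24  25  26
   24  22  22  21]
 [ 77  80  82  87 105 102  97  48  33  32  31  27  29  25  26  26  25  25
   22  24  23  20]
 [ 76  87 110 149 166 166 160  71  35  32  32  31  29  29  25  25  24  23
   23  23  25  20]
 [ 79 142 168 200 206 206 199 112  46  32  31  31  31  28  25  25  27  28
   22  23  22  22]
 [ 72 162 199 208 209 209 207 165  73  33  31  28  29  29  28  27  25  27
   25  24  26  24]
 [ 53 111 178 205 208 210 209 199 110  44  32  30  29  29  29  27  28  24
   25  24  24  22]
 [ 45  67 141 199 207 208 207 190 142  62  33  31  31  31  30  29  27  24
   25  24  21  21]
 [ 44  54 107 176 201 192 189 162 146  80  40  34  32  32  29  27  27  24
   23  19  17  17]
 [ 44  44  68 125 170 160 156 138 133 105  52  34  31  28  27  26  25  23
   20  21  25  26]
 [ 45  43  45  71 122 133 133 133 132 125  69  37  28  28  28  30  35  42
   33  44  67  68]
 [ 45  43  41  49  96 127 132 132 133 128  84  40  37  45  35  66  73  75
   56  69  95  96]
 [ 46  45  44  43  73 123 129 132 131 130 107  63  69  75  47  82  95  95
   
[... 1375 characters left out ...]
_r -7.0 45.7 r 46.2 ang 0.152
faceL -38.9 3.8 r 39.0 ang 1.472
faceR 37.2 2.4 r 37.2 ang -1.505
faceT 8.4 38.2 r 39.1 ang -0.216
faceB -8.7 -34.4 r 35.5 ang 2.894
outL -45.4 15.0 r 47.8 ang 1.252
outR 45.3 -0.5 r 45.3 ang -1.581
outB -21.9 -41.1 r 46.6 ang 2.652
0.106
tip -2.1 43.0 r 43.1 ang 0.049
hub -1.8 5.9 r 6.2 ang 0.292
m_in_l -13.5 38.4 r 40.7 ang 0.339
m_in_r -6.6 38.9 r 39.5 ang 0.167
m_out_l -17.3 51.4 r 54.2 ang 0.325
m_out_r -8.9 50.8 r 51.6 ang 0.174
faceL -40.4 9.5 r 41.5 ang 1.339
faceR 34.7 8.1 r 35.6 ang -1.34
faceT 6.3 43.5 r 43.9 ang -0.143
faceB -10.6 -28.2 r 30.2 ang 2.782
outL -46.9 20.5 r 51.2 ang 1.158
outR 42.8 5.3 r 43.1 ang -1.448
outB -23.7 -34.9 r 42.2 ang 2.545
```

The mark's bar edges read 0.33 and 0.17 rad on the ring front. The radii check out (inner end 40 mm, tab 52 mm), so the bezel is at about 0.245. Next is carrying the squeegee over the strip.

```bash
cat >> h.py <<'E'
E0=np.array([.5112,.1172,.022]); YAW=.033
def tcp(lean,up=0,e=E0):
    S=R.from_euler('z',YAW)*R.from_rotvec([-lean,0,0]); return e+[0,0,up]+S.apply([.018,0,.1195])
E
python3 -m crank '[5,20,0,0,0,-2,255,12,45,0,0,0,-5,255,19,75,0,0,0,-8,255,26,108,0,0,0,-11,255,33,142,0,0,0,-14,255]'; python3 -c "
from h import *
print(tcp(0,.1)); go(tcp(0,.1),YAW)"
```

```text
time: 8.73
position: [0.6497, -0.3284, 0.3796]
tool_rot: [0.167, 0.986, 0.0, 0.0]
ft_force: [0.8, -0.1, -3.8]
grip_width: 0.0239
grip_force: 39.9
[0.5291902  0.11779389 0.2415    ]
shift [260.9 381.4 138.2] turn [ 2.000e-02  0.000e+00 -2.115e+01]
```

```bash
python3 -m crank '[22,32,0,0,0,-2,255,44,64,0,0,0,-4,255,66,96,0,0,0,-6,255,88,128,0,0,0,-8,255,110,160,0,0,0,-10,255]'; python3 -c "
from h import *
go(tcp(0,.1),YAW)"
```

```text
time: 9.15
position: [0.5981, -0.1399, 0.3798]
tool_rot: [0.08, 0.997, 0.0, 0.0]
ft_force: [0.3, -0.6, -4.0]
grip_width: 0.0235
grip_force: 39.9
shift [109.4 243.3 138.4] turn [  0.02   0.03 -11.12]
```

```bash
python3 -m crank '[15,32,10,0,0,-2,255,30,66,24,0,0,-4,255,45,100,40,0,0,-6,255,60,132,56,0,0,-8,255,72,160,70,0,0,-9,255]' >/dev/null; python3 -c "
from h import *
go(tcp(0,.1),YAW)"
```

```text
shift [23.4 87.5 67.9] turn [ 0.06 -0.   -2.1 ]
```

```bash
python3 -m crank '[7,28,18,0,0,-1,255,14,54,36,0,0,-2,255,19,72,52,0,0,-2.1,255,22,82,62,0,0,-2.1,255,23,85,68,0,0,-2.1,255]' >/dev/null; python3 -m crank '[0,0,0,0,0,0,255,0,0,0,0,0,0,255,0,0,0,0,0,0,255,0,0,0,0,0,0,255,0,0,0,0,0,0,255]';python3 - <<'E'
from h import *
go(tcp(0,.1),YAW)
a=grab("scene")[0]; b=grab("wrist")[0]
cv2.imwrite("pics/c2.png",cv2.resize(np.hstack([a,b])[:,:,::-1],(800,300)))
E
```

```text
time: 10.4
position: [0.5324, 0.1114, 0.2424]
tool_rot: [-0.014, 1.0, -0.0, 0.001]
ft_force: [0.1, 0.5, -3.5]
grip_width: 0.0234
grip_force: 39.9
shift [3.  6.5 0.9] turn [-0.01  0.11 -0.26]
```

View pics/c2.png

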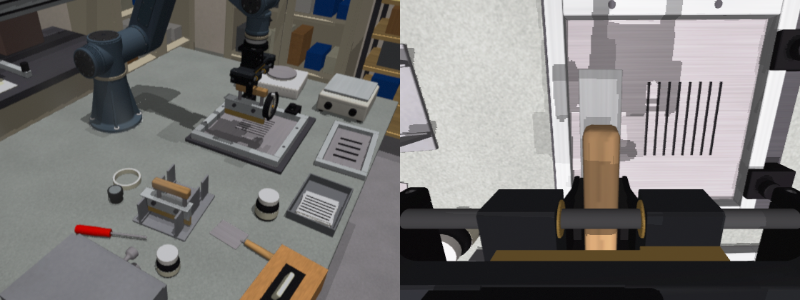

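The scene half shows the squeegee over the strip. The wrist half shows the handle at crop (602,190) running parallel to the slots at crop (645–720, 82–155). Going down.

```bash
python3 -m crank '[1,2,15,0,0,-0.1,255,2,4,35,0,0,-0.2,255,3,6,55,0,0,-0.3,255,3,6.5,75,0,0,-0.3,255,3,6.5,90,0,0,-0.3,255]' >/dev/null; python3 -m crank '[0,0,0,0,0,0,255,0,0,0,0,0,0,255,0,0,0,0,0,0,255,0,0,0,0,0,0,255,0,0,0,0,0,0,255]';python3 -c "
from h import *
go(tcp(0),YAW)"
```

```text
time: 11.33
position: [0.5292, 0.1187, 0.1528]
tool_rot: [-0.018, 1.0, -0.0, 0.001]
ft_force: [-0.0, 0.3, -4.4]
grip_width: 0.0235
grip_force: 39.9
shift [ 0.1 -0.9 11.3] turn [-0.    0.16  0.12]
```

```bash
python3 -m crank '[0,-0.5,3,0,0.1,0.1,255,0,-0.9,5.5,0,0.1,0.1,255,0,-0.9,7.5,0,0.1,0.1,255,0,-0.9,9,0,0.1,0.1,255,0,-0.9,10,0,0.1,0.1,255]'; python3 -m crank '[0,0,0.3,0,0,0,255,0,0,0.6,0,0,0,255,0,0,1,0,0,0,255,0,0,1.3,0,0,0,255,0,0,1.6,0,0,0,255]';python3 -m crank '[0,0,0,0,0,0,255,0,0,0,0,0,0,255,0,0,0,0,0,0,255,0,0,0,0,0,0,255,0,0,0,0,0,0,255]';python3 -c "
from h import *
o=robot.get_obs(); print(o['moment'],o['ft_force'])
go(tcp(0),YAW)"
```

```text
time: 11.75
position: [0.5281, 0.1178, 0.1415]
tool_rot: [-0.017, 1.0, -0.0, -0.001]
ft_force: [-1.1, -0.3, 0.1]
grip_width: 0.0235
grip_force: 39.9
time: 12.17
position: [0.5282, 0.1179, 0.1402]
tool_rot: [-0.017, 1.0, -0.0, -0.001]
ft_force: [-1.7, -0.5, 1.3]
grip_width: 0.0235
grip_force: 39.9
time: 12.58
position: [0.5282, 0.1178, 0.14]
tool_rot: [-0.017, 1.0, -0.0, -0.001]
ft_force: [-2.3, -0.6, 1.1]
grip_width: 0.0234
grip_force: 39.9
[-0.07648081  0.37004174 -0.02242726] [-2.32696986 -0.60890559  1.08062097]
shift [-0.9 -0.1 -1.5] turn [-0.   -0.11  0.02]
```

```bash
cat >> h.py <<'E'
def rock(leans,c=.0013):
    p=robot.get_obs()["position"]
    for a in leans:
        S=R.from_euler('z',YAW)*R.from_rotvec([-a,0,0]); print(a); go(np.array([.5102,.1172,.0228])+S.apply([.018,0,.1195-c]),YAW,a)
E
python3 -m crank '[0,0,-0.3,0,0,0,255,0,0,-0.6,0,0,0,255,0,0,-0.9,0,0,0,255,0,0,-1,0,0,0,255,0,0,-1,0,0,0,255]'; python3 -c "
from h import *
rock([0,.03,.06,.09,.12])"
```

```text
time: 13.0
position: [0.5283, 0.1179, 0.1409]
tool_rot: [-0.017, 1.0, -0.0, -0.001]
ft_force: [-1.0, -0.4, 1.2]
grip_width: 0.0232
grip_force: 39.9
0
shift [ 0.1 -0.1 -0.1] turn [-0.   -0.1   0.02]
0.03
shift [ 0.1  3.5 -0. ] turn [ 1.72 -0.1   0.02]
0.06
shift [0.1 7.  0.1] turn [ 3.44 -0.1   0.03]
0.09
shift [ 0.1 10.5  0.4] turn [ 5.16 -0.1   0.03]
0.12
shift [ 0.1 14.1  0.8] turn [ 6.88 -0.1   0.03]
```

```bash
python3 -m crank '[0,2,0,1,0,0,255,0,4.7,0,2.3,0,0,255,0,8.2,0.1,4,0,0,255,0,11.7,0.5,5.7,0,0,255,0,14.1,0.7,6.88,0,0,255]'; python3 -c "
from h import *
rock([.15,.18,.21,.23,.245])"
```

```text
time: 13.42
position: [0.5278, 0.1325, 0.1401]
tool_rot: [-0.017, 0.998, -0.06, 0.0]
ft_force: [-1.1, -0.7, -1.1]
grip_width: 0.0237
grip_force: 39.9
0.15
shift [0.1 3.  0.1] turn [ 1.66 -0.08  0.05]
0.18
shift [0.1 6.5 0.3] turn [ 3.38 -0.08  0.05]
0.21
shift [ 0.1 10.1  0.5] turn [ 5.1  -0.08  0.05]
0.23
shift [ 0.1 12.4  0.8] turn [ 6.24 -0.08  0.05]
0.245
shift [ 0.1 14.2  1. ] turn [ 7.1  -0.08  0.05]
```

```bash
python3 -m crank '[0,3.5,0.1,1.7,0,0,255,0,7,0.3,3.5,0,0,255,0,10.2,0.5,5.1,0,0,255,0,12.8,0.8,6.4,0,0,255,0,14.5,1,7.15,0,0,255]'; python3 -m crank '[0,0,0,0,0,0,255,0,0,0,0,0,0,255,0,0,0,0,0,0,255,0,0,0,0,0,0,255,0,0,0,0,0,0,255]';python3 -m crank '[0,0,0,0,0,0,255,0,0,0,0,0,0,255,0,0,0,0,0,0,255,0,0,0,0,0,0,255,0,0,0,0,0,0,255]'; python3 - <<'E'
from h import *
rock([.245])
o=robot.get_obs()
px,K,T=grab("scene"); np.savez("s2.npz",px=px,K=K,T=T,p=o["position"],q=o["tool_rot"])
A=R.from_quat(o["tool_rot"]); p=o["position"]+A.apply([-.077,0,.006+.0395]); pc=np.linalg.inv(T)@np.r_[p,1]; uv=(K@pc[:3])[:2]/pc[2]; print(p,uv)
u,v=uv.astype(int); cv2.imwrite("pics/s2.png",cv2.resize(px[v-30:v+30,u-30:u+30,::-1],(600,600),interpolation=cv2.INTER_CUBIC))
E
```

```text
time: 13.83
position: [0.5273, 0.1473, 0.1372]
tool_rot: [-0.017, 0.992, -0.122, 0.001]
ft_force: [-1.1, 1.3, -0.6]
grip_width: 0.024
grip_force: 39.9
time: 14.25
position: [0.5276, 0.1461, 0.1376]
tool_rot: [-0.016, 0.992, -0.122, 0.001]
ft_force: [-0.8, 1.9, 0.7]
grip_width: 0.0241
grip_force: 39.9
time: 14.67
position: [0.5275, 0.1462, 0.1376]
tool_rot: [-0.017, 0.992, -0.122, 0.001]
ft_force: [-0.6, 1.7, -0.1]
grip_width: 0.0235
grip_force: 39.9
0.245
shift [0.3 0.3 0.1] turn [ 0.01 -0.07  0.04]
[0.60481632 0.13770393 0.09335414] [376.35119855 179.93095517]
```

View pics/s2.png

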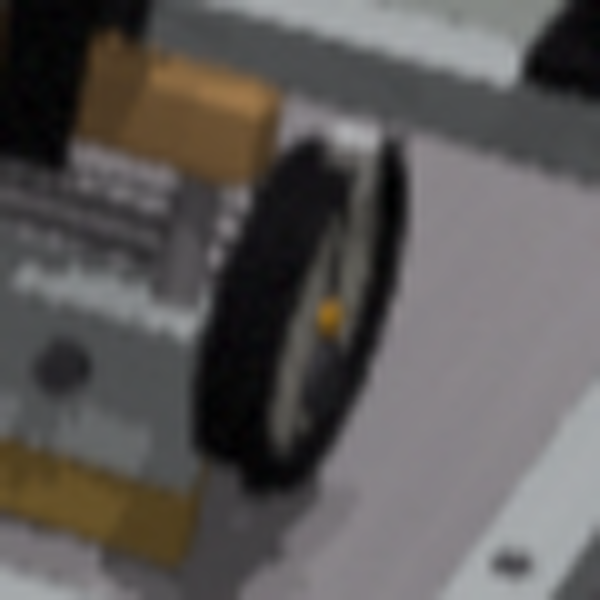

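```bash
python3 - <<'E'
from h import *
d=np.load("s1.npz"); px,K,T,p,q=[d[k] for k in("px","K","T","p","q")]
A=R.from_quat(q); B=A*R.from_matrix(np.diag([-1.,1,-1])); org=p+A.apply([0,0,.006])-B.apply([.018,0,.1175])
def on(u,v,x):
    o,r=ray((u,v),K,T); o=B.inv().apply(o-org); r=B.inv().apply(r); return ((o+r*(x-o[0])/r[0])*1000)[1:]-[0,78]
for x in(.104,.106):
    L=np.array([on(u,v,x) for u,v in((227.33,242),(227.83,243),(228.3,244),(228.62,245),(229.2,246),(229.43,247))])
    Q=np.array([on(u,v,x) for u,v in((232.78,239),(233,240),(233.47,241),(233.8,242),(234.1,243))])
    a=np.polyfit(L[:,1],L[:,0],1); b=np.polyfit(Q[:,1],Q[:,0],1)
    print(x,"edge dirs",-np.arctan([a[0],b[0]]),"mid angle at r45",[round(np.arctan2(-(np.polyval(a,z)+np.polyval(b,z))/2,z),3) for z in(40,44,48)])
d=np.load("s2.npz"); px,K,T,p,q=[d[k] for k in("px","K","T","p","q")]
A=R.from_quat(q); B=A*R.from_matrix(np.diag([-1.,1,-1])); org=p+A.apply([0,0,.006])-B.apply([.018,0,.1175])
for n,u,v,x in(("mark",362,170,.106),("tip",342,215,.1),("hub",329,317,.1)): print(n,on(346+u/10-.5,149+v/10-.5,x))
E
```

```text
0.104 edge dirs [0.25417752 0.20869133] mid angle at r45 [np.float64(0.24), np.float64(0.24), np.float64(0.239)]
0.106 edge dirs [0.25417752 0.20869133] mid angle at r45 [np.float64(0.246), np.float64(0.244), np.float64(0.243)]
mark [-20.38493831  46.48376767]
tip [-7.68275387 29.90306545]
hub [0.99509453 0.53924921]
```

```bash
python3 - <<'E'
from h import *
for f,u0,v0,s in(("s1.npz",178,203,5),("s2.npz",346,149,10)):
    d=np.load(f); px,K,T,p,q=[d[k] for k in("px","K","T","p","q")]
    A=R.from_quat(q); B=A*R.from_matrix(np.diag([-1.,1,-1])); org=p+A.apply([0,0,.006])-B.apply([.018,0,.1175])
    def pr(r,a,x):
        w=org+B.apply([x,-r*np.sin(a),.078+r*np.cos(a)]); c=np.linalg.inv(T)@np.r_[w,1]; uv=(K@c[:3])[:2]/c[2]; return [(round(float((uv[0]-u0+.5)*s)),round(float((uv[1]-v0+.5)*s)))]
    for a in(.15,.2,.25,.3,.35,.4): print(f,a,"in",pr(40,a,.106),"out",pr(53,a,.106),"tip",pr(35,a,.1))
px=np.load("s2.npz")["px"]; print(cv2.cvtColor(px,cv2.COLOR_RGB2GRAY)[158:176,374:388])
E
```

```text
s1.npz 0.15 in [(1059, 3206)] out [(1054, 3187)] tip [(1063, 3218)]
s1.npz 0.2 in [(1233, 3071)] out [(1227, 3053)] tip [(1237, 3082)]
s1.npz 0.25 in [(1401, 2940)] out [(1394, 2923)] tip [(1406, 2951)]
s1.npz 0.3 in [(1565, 2813)] out [(1557, 2797)] tip [(1570, 2823)]
s1.npz 0.35 in [(1724, 2689)] out [(1715, 2675)] tip [(1730, 2699)]
s1.npz 0.4 in [(1881, 2568)] out [(1871, 2554)] tip [(1887, 2577)]
s2.npz 0.15 in [(-1307, 9567)] out [(-1281, 9421)] tip [(-1321, 9656)]
s2.npz 0.2 in [(-1014, 8726)] out [(-994, 8602)] tip [(-1025, 8801)]
s2.npz 0.25 in [(-759, 7994)] out [(-744, 7888)] tip [(-767, 8058)]
s2.npz 0.3 in [(-534, 7347)] out [(-522, 7256)] tip [(-539, 7403)]
s2.npz 0.35 in [(-332, 6769)] out [(-323, 6690)] tip [(-335, 6818)]
s2.npz 0.4 in [(-149, 6247)] out [(-143, 6177)] tip [(-151, 6289)]
[[ 89  98  90  79  80  80  77  77  78  77  78  75  73  74]
 [108 120 115 104 100  91  79  79  82  79  77  78  75  75]
 [112 131 131 129 124 116 108 103 101  91  77  80  80  78]
 [119 129 130 122 131 145 157 147 135 123  92  95  90  87]
 [122 111  99  87 111 146 172 169 165 149  94  88  91 110]
 [ 99  68  42  38  69 116 142 145 156 137  62  52  90 129]
 [ 51  28  19  22  52  87  99 103 117  97  38  33  89 132]
 [ 26  19  17  21  40  58  74  82 103  78  24  19  71 130]
 [ 19  19  19  18  23  26  40  62  96  71  23  11  53 129]
 [ 18  18  19  20  20  21  28  67  95  60  15   3  47 128]
 [ 17  21  19  19  19  19  26  75  82  50  11   7  46 127]
 [ 23  19  20  20  22  20  29  73  69  43  11   5  47 127]
 [ 19  20  21  22  26  38  35  70  69  43  13   8  51 126]
 [ 19  18  22  24  30  51  44  70  66  43  15  14  57 128]
 [ 16  18  22  24  45  56  57  72  65  38  12  21  69 128]
 [ 15  17  20  29  60  57  69  80  71  33  10  30  88 130]
 [ 18  18  19  38  67  49  71  87  73  30  12  35 101 132]
 [ 12  15  22  56  68  46  79  91  76  26   9  42 114 133]]
```

```bash
python3 - <<'E'
from h import *
for f in("s1.npz","s2.npz"):
    d=np.load(f); px,K,T,p,q=[d[k] for k in("px","K","T","p","q")]
    A=R.from_quat(q); B=A*R.from_matrix(np.diag([-1.,1,-1])); org=p+A.apply([0,0,.006])-B.apply([.018,0,.1175])
    def pr(r,a,x):
        w=org+B.apply([x,-r*np.sin(a),.078+r*np.cos(a)]); c=np.linalg.inv(T)@np.r_[w,1]; uv=(K@c[:3])[:2]/c[2]; return uv.round(1).tolist()
    for a in(.1,.2,.25,.3,.4): print(f,a,"in",pr(.040,a,.106),"out",pr(.053,a,.106),"tip",pr(.035,a,.1))
    for a in range(0,360,45): print(a,"ring in",pr(.04,np.radians(a),.106),"out",pr(.046,np.radians(a),.106))
px=np.load("s2.npz")["px"]; cv2.imwrite("pics/s2b.png",cv2.resize(px[155:200,360:396,::-1],(576,600*720//600),interpolation=cv2.INTER_NEAREST)[:600])
E
```

```text
s1.npz 0.1 in [237.1, 245.9] out [235.7, 238.3] tip [236.0, 246.0]
s1.npz 0.2 in [234.2, 247.1] out [231.7, 239.9] tip [233.4, 247.1]
s1.npz 0.25 in [232.7, 247.8] out [229.8, 240.8] tip [232.2, 247.7]
s1.npz 0.3 in [231.3, 248.5] out [227.9, 241.7] tip [231.0, 248.3]
s1.npz 0.4 in [228.5, 250.1] out [224.2, 243.9] tip [228.6, 249.7]
0 ring in [240.1, 245.0] out [239.9, 241.3]
45 ring in [219.3, 258.0] out [215.9, 256.3]
90 ring in [212.0, 277.0] out [207.5, 278.3]
135 ring in [222.0, 290.1] out [219.2, 293.3]
180 ring in [242.4, 290.2] out [242.5, 293.3]
225 ring in [261.5, 278.0] out [264.4, 279.4]
270 ring in [269.3, 260.1] out [273.4, 258.9]
315 ring in [260.9, 246.2] out [263.9, 242.9]
s2.npz 0.1 in [383.3, 166.5] out [384.3, 161.7] tip [380.7, 167.7]
s2.npz 0.2 in [382.8, 167.1] out [383.5, 162.5] tip [380.2, 168.3]
s2.npz 0.25 in [382.5, 167.5] out [383.1, 162.9] tip [379.9, 168.6]
s2.npz 0.3 in [382.1, 167.9] out [382.7, 163.5] tip [379.6, 168.9]
s2.npz 0.4 in [381.5, 168.8] out [381.9, 164.6] tip [379.1, 169.7]
0 ring in [383.9, 166.1] out [384.4, 163.8]
45 ring in [379.0, 173.3] out [378.8, 172.1]
90 ring in [375.0, 185.3] out [374.1, 186.0]
135 ring in [374.3, 194.7] out [373.3, 196.7]
180 ring in [377.1, 195.9] out [376.7, 198.1]
225 ring in [381.8, 188.7] out [382.0, 189.8]
270 ring in [385.7, 177.3] out [386.4, 176.7]
315 ring in [386.6, 167.9] out [387.5, 166.0]
```

View pics/s2b.png

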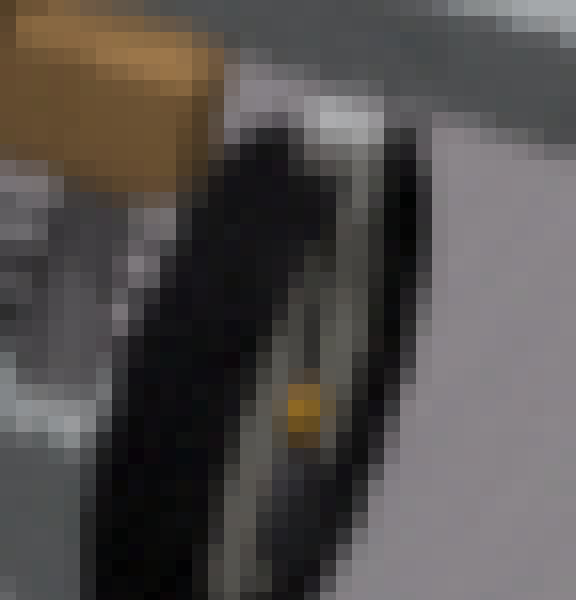

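```bash
python3 -m crank '[0,0,0,0,0,0,255,0,0,0,0,0,0,255,0,0,0,0,0,0,255,0,0,0,0,0,0,255,0,0,0,0,0,0,255]'; python3 -m crank '[0,0,0,0,0,0,255,0,0,0,0,0,0,255,0,0,0,0,0,0,255,0,0,0,0,0,0,255,0,0,0,0,0,0,255]'; python3 -c "
from h import *
rock([.245]); print(robot.hand_in())"
```

```text
time: 15.13
position: [0.5275, 0.1462, 0.1376]
tool_rot: [-0.017, 0.992, -0.122, 0.001]
ft_force: [0.6, 0.3, 0.6]
grip_width: 0.0234
grip_force: 39.9
time: 15.55
position: [0.5275, 0.1462, 0.1376]
tool_rot: [-0.017, 0.992, -0.122, 0.001]
ft_force: [1.0, 1.4, 0.7]
grip_width: 0.0237
grip_force: 39.9
0.245
shift [0.2 0.3 0. ] turn [ 0.01 -0.07  0.05]
the job is handed in; nothing more can be done
None
```

Handed in at 15.6 s: the gauge squeegee stands on the middle of the plain strip, still gripped and steady, pressed with about 4–5 N and leaned 0.245 rad towards the slots. That lean matches a mark angle of about 0.24–0.25 rad read from a close camera view; the last camera view was too oblique to confirm it more closely.

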